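# Run down the wing nut on the tray's hold-down bar

## Task

Push the swinging hold-down bar closed (it has an upright tab to push on), so that its slotted end slips round the stud under the loose wing nut; then spin the wing nut down, clockwise seen from above, with repeated fingertip strokes on its wings until it is fully home and will turn no further. Do it gently with the fingertips, easing off as bar and nut come up to their stops: pinch and lift nothing, and leave the black box and the tools on the tray where they are.

Things in the scene. Friction and masses are not known exactly. Their poses are not given: they have to be found in the camera images.
- tray: Grey plastic tray, 320 (its x) by 380 (its y) mm, fixed to the shelf. Origin: centre of its underside; x, y along its sides, z up. Floor 10 mm up, rim 26 mm up. (x, y) here and below are in this frame, mm. Steel posts stand at (20, -65), the bar's pivot, and (20, 65), with the threaded stud (8 mm thick, top 111 mm up) that carries the wing nut.
- end_plate_top (a point): Middle of the top edge of a fixed upright steel plate beside the nut, at (20, 105), 108 mm above the tray's origin; 70 mm wide in tray x, 4 mm thick, down to the floor, its face 38 mm from the nut's axis. A tongue 10 mm wide (tray x), 104 to 108 mm up, runs from it over the wings to the stud's top (boss 11 mm wide): a finger cannot circle the nut but is free on the other three sides.
- hold_bar (a joint): Steel bar swinging level about the pivot post at (20, -65), rad: 0 = closed against its stop (along tray +y, slot round the stud), positive = open, free end swung towards tray -x, up to 1.2. Starts open. 24 mm wide, 6 mm thick, top 62 mm above the tray's origin, reaching 152 mm from the pivot. Stays where it is left; 1 to 2 N at the tab moves it.
- bar_tab (a point): Middle of the top edge of the bar's upright tab, a plate 26 mm long along the bar, 5 mm thick, standing 28 mm above the bar (top 90 mm above the tray's origin), 60 mm from the pivot, on the bar's centre line. y axis: along the bar away from the pivot; x axis: the way the tab moves as the bar closes. Never press it with over 35 N.
- wing_nut (a joint): Turn of the steel wing nut on its upright stud, rad, growing clockwise seen from above (tightening): 0 loosest, 12.0 = fully home at its stop; starts 1.2 to 1.9 turns short. A wing points at the angle minus the joint value (counter-clockwise from tray x), the other opposite. Wings: upright plates 5 mm thick, 6 to 34 mm from the axis. About 1 N on a wing turns it; it stays where left.
- nut_collar: Washer of 24 mm diameter under the wing nut that goes up and down with it, without turning. Origin: on the nut's axis (20, 65) at the washer's underside, 62 mm above the tray's origin when home; the nut sinks 3 mm a turn. The wings stand 11 to 31 mm above this point, the hub (19 mm wide) up to 20 mm. The stop at home is hard: come up to it slowly; never press the nut with over 35 N.
- clip_box: Black plastic box with a steel spring clip, 72 x 100 x 43 mm, loose on the tray between the posts, under the closed bar. Origin: centre of its underside. Not to be moved.
- tyre_lever: Orange tyre lever, 130 x 20 x 9 mm, lying on the tray's far strip; origin: centre of its underside. Not to be moved.
- spoke_wrench: Round chromed spoke wrench, 45 mm across, 9 mm high, on the tray; origin: centre of its underside. Not to be moved.
- pump_gauge: Black round pressure gauge 44 mm across, 25 mm high, with a short steel stem (along its x) and a push button, on the tray; origin: centre of its round underside. Not to be moved.

How it is judged:
By the outcome, as a careful person would: the job done as asked, in the order asked, and still so for the second after the job is handed in, with the robot touching nothing.
It also fails if it takes over 67 s, if anything falls off the work surface, if the arm or the gripper's body presses on something with over 40 N, if the wrist force passes 120 N, or if a joint passes its speed limit or range.

## Robot

A 6-joint arm with a two-finger parallel gripper is mounted at the origin on the work surface. World frame = base frame: x ahead of the robot, y to its left, z up, the work surface at z = 0. Lengths are in m, angles in rad, forces in N, time in s.
With the tool pointing down it reaches from about 0.325 to 0.875 m from the base axis. Payload 4.4 kg.
Tool frame: the origin (TCP) lies midway between the tips of the shut fingers; the grasp point (between the pads) lies 19 mm behind it; x points along the fingers, y is the direction in which the jaws open and shut, and the axes are right-handed (so a half turn about x gives the same grasp; the last joint's range is limited). The gripper opens to 85 mm and grips with 20 to 120 N. Pads are 22 mm wide; open, the fingers measure 114 mm over their backs; the gripper's body (76 mm by 85 mm) begins 54 mm behind the grasp point. The pads swing forward as they close: fully open they stand 13 mm farther back than shut.
Start: joints at [-1.45, 0.207, 1.542, -0, 1.393, -0.15], TCP at [0.154, -0.554, 0.231] pointing down, gripper open.
Joint ranges: [-2.73, 2.73], [-0.86, 2.22], [0.23, 2.46], [-1.11, 4.25], [0.08, 2.63], [-2.82, 2.82]. Speed limits (rad/s): [2.79, 2.79, 3.14, 3.14, 3.14, 3.14].

## Interface

Orientations are given as a unit quaternion [w, x, y, z].
In Python, from cell import state, capture, get_calibration, sign_off gives the robot as it stands. The module is installed in compiled form; this text tells all that it offers.
- The arm moves only by the tool servo_tool, never from a script. Its argument "increments" is a list of rows, each a list of 3 entries, a list of its own where there are three numbers: the shift along the tool's x, y, z in units of 40 mm (1.0 is 40 mm), then the turn about the tool's x in units of 8 degrees (1.0 is 8 degrees), then the closure, from 0 (fully open) to 1 (shut). A call has 1 to 10 rows; each row shifts and turns the commanded pose from where the row before left it, along the tool's axes as they then stand; what a row does not reach is not made up. A row lasts 1/8 s, in which the tool goes at most 62.5 mm and 10.7 degrees, less where a joint would pass 70% of its speed; a pose out of reach is approached as far as the arm can. A call is refused whole if a number of a shift passes 1 or a number of a turn 1, either way. A call with a gripper value outside its range is refused whole. The fingers move at their own pace and stop on an object; the grip force is fixed at half the most. Time passes only in rows, so rows that do not move let the fingers close. It gives the time, the measured TCP pose, the force and the opening at its end, in the units of the state.
- state(): the state, without advancing time (a new reading comes with each control period).
- capture(name): name is "scene" or "top" or "wrist"; returns the picture (420x560x3 uint8, red, green, blue); there is no depth.
- get_calibration(name): a dict with "intrinsics" (3x3 intrinsics, pixels), "D" ([k1, k2, p1, p2, k3] as OpenCV has them; the pictures are not rectified), "camera_from_world" (4x4, takes a point from world to camera coordinates). Camera axes: x right, y down, z forward; pixel columns grow to the right and rows downward; lengths in m; the calibration is good to about 2 mm. A picture is of the moment at which its call begins: read the wrist's pose just before it. get_calibration takes no time and is no camera call; for the wrist camera it gives the pose at the moment of the call.
- sign_off(): hands the job in, once; it reports no verdict.
The state is a dict: "time_s": time; "joints": joint angles; "dq": joint speeds; "effort": joint torques, N m; "position": TCP position; "orientation": TCP orientation; "wrist_force": force on the tool from outside, world axes, zero at the start; "wrist_torque": the same for the moment, N m; "width": finger opening in m.
Only numpy, scipy, OpenCV 4.12 (cv2) and the standard library are available. Lean on these libraries where they do the work, as an engineer would, in place of code of your own. Each camera call takes 0.05 s, during which the arm holds its last target. There are 200 camera calls.

## Working session

There is one attempt and no reset: what is moved stays moved. The work goes in short steps, Python scripts to look and compute and a tool call to move; the robot and the scene stay as the last step left them, time stands still between calls to the robot, and variables do not carry over. Pictures are saved under pics/ and viewed, about 8 in all and at most 12, crops included, and the job is handed in when it is done.

Besides the shell and the picture viewer there is one more tool, called by a JSON object that holds its "name" and its "arguments", one argument or row to a line. servo_tool: Moves the arm, as the interface text tells. Its arguments: {"type":"object","properties":{"increments":{"type":"array"}},"required":["increments"]}

```bash
mkdir -p pics
python3 - <<'E'
from cell import *
import cv2,numpy as np
s=state();print({k:np.round(v,3) for k,v in s.items()})
for n in("scene","top"):
    im=capture(n);cv2.imwrite(f"pics/{n}0.png",im[...,::-1]);c=get_calibration(n)
    print(n,np.round(c["intrinsics"],1).tolist(),c["D"],np.round(c["camera_from_world"],3).tolist())
E
```

```text
{'time_s': np.float64(0.0), 'joints': array([-1.45 ,  0.207,  1.543, -0.   ,  1.393, -0.15 ]), 'dq': array([ 0.001,  0.   ,  0.   ,  0.   ,  0.001, -0.   ]), 'effort': array([ 1.0000e-03, -3.8303e+01, -2.9160e+01, -0.0000e+00,  1.1000e-02,
       -0.0000e+00]), 'position': array([ 0.154, -0.553,  0.23 ]), 'orientation': array([ 0.095,  0.701,  0.097, -0.701]), 'wrist_force': array([0.249, 0.639, 0.126]), 'wrist_torque': array([0.059, 0.015, 0.03 ]), 'width': np.float64(0.085)}
scene [[468.5, 0.0, 283.7], [0.0, 468.5, 207.8], [0.0, 0.0, 1.0]] [-0.14142969  0.          0.          0.          0.        ] [[0.844, 0.536, -0.017, -0.497], [0.258, -0.433, -0.864, -0.031], [-0.47, 0.725, -0.504, 1.072], [0.0, 0.0, 0.0, 1.0]]
top [[499.2, 0.0, 280.2], [0.0, 499.2, 205.7], [0.0, 0.0, 1.0]] [-0.14462256  0.          0.          0.          0.        ] [[-0.132, -0.991, -0.002, 0.086], [-0.97, 0.13, -0.205, 0.578], [0.203, -0.025, -0.979, 0.959], [0.0, 0.0, 0.0, 1.0]]
```

View pics/top0.png

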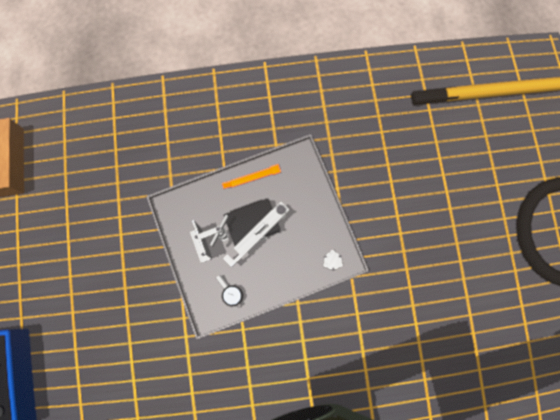

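View pics/scene0.png

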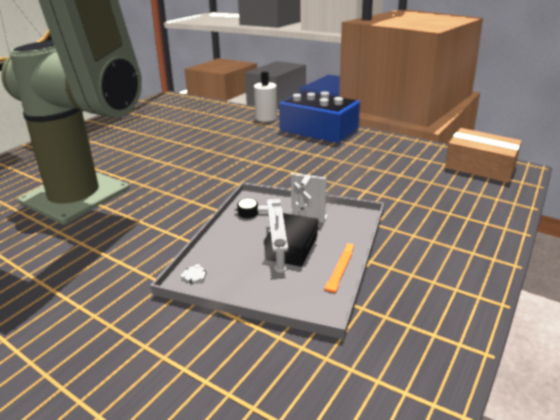

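```bash
cat > h.py <<'E'
import cv2,numpy as np
from cell import *
from scipy.optimize import least_squares
def proj(n,P):
    c=get_calibration(n);T=np.array(c["camera_from_world"]);r,_=cv2.Rodrigues(T[:3,:3])
    return cv2.projectPoints(np.asarray(P,float).reshape(-1,1,3),r,T[:3,3].copy(),np.array(c["intrinsics"]),np.array(c["D"]))[0].reshape(-1,2)
def t2w(p,P):  # tray mm -> world m
    P=np.asarray(P,float).reshape(-1,3)/1000;c,s=np.cos(p[3]),np.sin(p[3])
    return P@np.array([[c,-s,0],[s,c,0],[0,0,1]]).T+np.array(p[:3])
def bar(q): # tray-frame tab ,free end
    d=np.array([-np.sin(q),np.cos(q)]);b=np.array([20,-65]);return lambda r,z,o=0:[*(b+d*r+o*np.array([d[1],-d[0]])),z]
def draw(im,n,p,lines,sc,off):
    for L in lines:
        u=((proj(n,t2w(p,L))-off)*sc+sc/2-.5).round().astype(int)
        cv2.polylines(im,[u.reshape(-1,1,2)],False,(0,255,0),1)
E
python3 - <<'E'
from h import *
C=[(-160,190,26),(160,190,26),(160,-190,26),(-160,-190,26)]
obs={"top":[(198,337),(150,197),(311,136),(367,270)],"scene":[(248,188),(382,205),(350,315),(163,290)]}
f=lambda p:np.concatenate([(proj(n,t2w(p,C))-obs[n]).ravel() for n in obs])
r=least_squares(f,[.5,0,0,.3]);p=r.x;print(p,np.round(r.fun.reshape(-1,2),1).tolist())
np.save("p.npy",p)
for n,o in(("top",(140,125)),("scene",(155,165))):
    im=cv2.imread(f"pics/{n}0.png")[o[1]:o[1]+(220 if n=="top" else 160),o[0]:o[0]+235]
    im=cv2.resize(im,None,fx=3.3,fy=3.3,interpolation=cv2.INTER_CUBIC)
    B=bar(.5)
    draw(im,n,p,[C+C[:1],[(-15,105,108),(55,105,108),(55,105,10),(-15,105,10)],[(20,65,10),(20,65,111)],[(20,-65,10),(20,-65,62)],[B(0,62),B(152,62)]],3.3,np.array(o))
    cv2.imwrite(f"pics/{n}1.png",im[:600,:800])
E
```

```text
[ 0.5436607   0.07407831 -0.00479812  0.25643716] [[-3.6, 2.0], [-7.4, 0.2], [-5.5, -3.0], [-1.7, -1.6], [-5.7, -4.8], [2.8, -2.5], [0.6, 14.0], [-8.5, -2.9]]
```

View pics/top1.png

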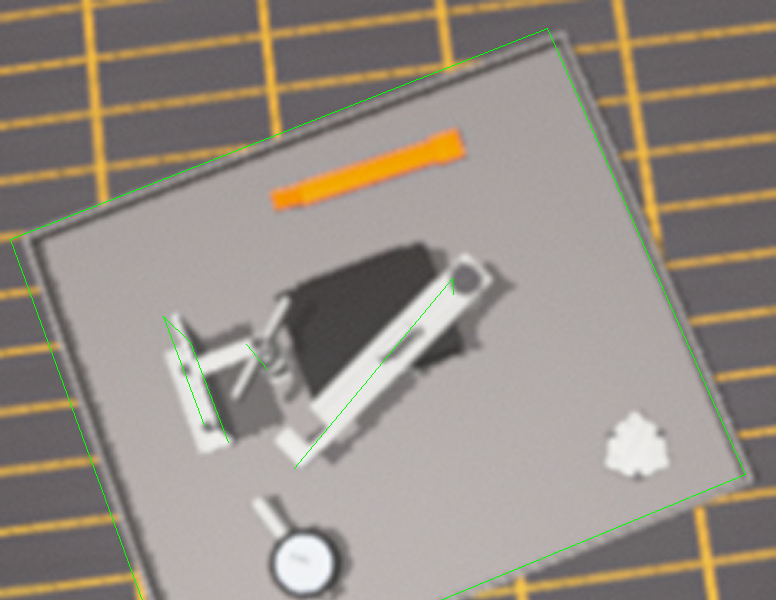

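View pics/scene1.png

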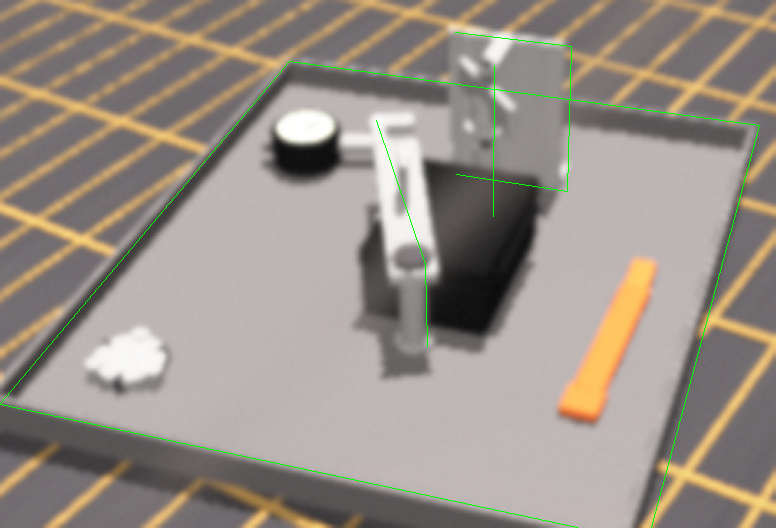

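Run:
```python
from h import *
T=[((160,190,26),(27,233)),((160,-190,26),(567,32)),((-160,-190,26),(752,482)),((20,-65,62),(467,277)),((20,65,111),(265,352))]
S=[((-160,190,26),(290,62)),((160,190,26),(757,127)),((-15,105,108),(448,27)),((55,105,108),(572,45)),((20,-65,10),(413,343)),((20,-65,64),(410,255))]
P={"top":(T,(140,125)),"scene":(S,(155,165))}
O={n:[np.array(u)/3.3+P[n][1]-.35 for _,u in P[n][0]] for n in P}
f=lambda p:np.concatenate([(proj(n,t2w(p,[x for x,_ in P[n][0]]))-O[n]).ravel() for n in P])
r=least_squares(f,[.54,.07,0,.25],loss="soft_l1");p=r.x;print(p,np.round(f(p).reshape(-1,2),1).tolist())
np.save("p.npy",p)
# bar angle: free end and tab in top
def ray(n,uv,z):
    c=get_calibration(n);T=np.array(c["camera_from_world"]);k=cv2.undistortPoints(np.array([[uv]],float),np.array(c["intrinsics"]),np.array(c["D"]))[0,0]
    d=T[:3,:3].T@[*k,1];o=-T[:3,:3].T@T[:3,3];return o+d*(z-o[2])/d[2]
def w2t(p,w):
    c,s=np.cos(p[3]),np.sin(p[3]);return np.array([[c,s,0],[-s,c,0],[0,0,1]])@(w-p[:3])*1000
a=[w2t(p,ray("top",np.array(u)/3.3+(139.65,124.65),p[2]+z)) for u,z in(((467,277),.062),((325,415),.062),((415,330),.090),((298,440),.062))]
print(np.round(a,1))
```

```text
[5.41443092e-01 6.64561939e-02 6.64795722e-06 2.34186771e-01] [[-1.4, -0.4], [-0.1, -0.4], [1.2, 0.6], [-0.2, 0.9], [-2.1, -3.1], [-0.8, -1.5], [0.4, -0.3], [0.3, 0.5], [-2.0, -0.1], [-0.2, 0.6], [0.0, 1.3]]
[[ 21.6 -66.   62. ]
 [-27.2  45.1  62. ]
 [ -2.6 -23.5  90. ]
 [-35.7  65.7  62. ]]
```

```bash
cat >> h.py <<'E'
p=np.load("p.npy")
def st():
    s=state();w,x,y,z=s["orientation"];al=np.arctan2(1-2*(x*x+z*z),2*(x*y-w*z))
    return s,np.array(s["position"]),al
def tray_of(w):
    c,s_=np.cos(p[3]),np.sin(p[3]);return np.array([[c,s_,0],[-s_,c,0],[0,0,1]])@(np.array(w)-p[:3])*1000
def go(tp,al_tray):
    "shift (units, present tool axes) and turn units (+=clockwise) to reach tray point/tool-y angle in tray"
    s,P,al=st();d=t2w(p,tp)[0]-P
    sh=np.array([-d[2],d[0]*np.cos(al)+d[1]*np.sin(al),d[0]*np.sin(al)-d[1]*np.cos(al)])/.04
    print("t",round(s["time_s"],2),"tray",tray_of(P).round(1),"al_tray",round(np.degrees(al-p[3]),1),"F",np.round(s["wrist_force"],1),"j6",round(s["joints"][5],2))
    print("shift units",sh.round(2),"turn units",round(-np.degrees((al_tray+p[3]-al+np.pi)%(2*np.pi)-np.pi)/8,2))
E
python3 - <<'E'
from h import *
q=.43
go(bar(q)(60,160,-32),q)
E
```

```text
t 0.1 tray [-520.4 -512.9  230.2] al_tray -87.8 F [ 1.1  0.9 -0.5] j6 -0.15
shift units [  1.76 -11.76 -12.61] turn units -14.06
```

{"name": "servo_tool", "arguments": {
  "increments": [
    [[0.1, -0.9, -0.95], 0, 1],
    [[0.1, -0.9, -0.95], 0, 1],
    [[0.1, -0.9, -0.95], 0, 1],
    [[0.1, -0.9, -0.95], 0, 1],
    [[0.1, -0.9, -0.95], 0, 1],
    [[0.1, -0.9, -0.95], 0, 1],
    [[0.1, -0.9, -0.95], 0, 1],
    [[0.1, -0.9, -0.95], 0, 1],
    [[0.1, -0.9, -0.95], 0, 1],
    [[0.1, -0.9, -0.95], 0, 1]
  ]
}}

```text
time_s: 1.35
position: [0.4242, -0.1034, 0.191]
orientation: [-0.096, -0.701, -0.096, 0.701]
wrist_force: [0.5, -1.0, -1.2]
width: -0.0003
```

{"name": "servo_tool", "arguments": {
  "increments": [
    [[0, -0.9, -0.95], 0, 1],
    [[0, -0.9, -0.95], 0, 1],
    [[0, 0, 0], -1, 1],
    [[0, 0, 0], -1, 1],
    [[0, 0, 0], -1, 1],
    [[0, 0, 0], -1, 1],
    [[0, 0, 0], -1, 1],
    [[0, 0, 0], -1, 1],
    [[0, 0, 0], -1, 1],
    [[0, 0, 0], -1, 1]
  ]
}}

```text
time_s: 2.6
position: [0.4772, -0.0152, 0.1908]
orientation: [-0.453, -0.542, -0.454, 0.543]
wrist_force: [0.7, -0.2, -0.3]
width: -0.0002
```

{"name": "servo_tool", "arguments": {
  "increments": [
    [[0, 0, 0], -1, 1],
    [[0, 0, 0], -1, 1],
    [[0, 0, 0], -1, 1],
    [[0, 0, 0], -1, 1],
    [[0, 0, 0], -1, 1],
    [[0, 0, 0], -1, 1],
    [[0, 0, 0], 0, 1]
  ]
}}

```text
time_s: 3.48
position: [0.4773, -0.0153, 0.1908]
orientation: [0.634, 0.313, 0.634, -0.313]
wrist_force: [-0.4, -0.2, 0.3]
width: -0.0003
```

Run:
```python
from h import *
q=.43
go(bar(q)(60,160,-32),q);print(state()["width"])
im=capture("wrist")[...,::-1].copy()
B=bar(q)
draw(im,"wrist",p,[[B(-12,62),B(152,62)],[B(47,90),B(73,90)],[(-15,103,108),(55,103,108)],[(20,65,62),(20,65,111)],[(20,-65,10),(20,-65,62)],[(20+34*np.cos(a),65+34*np.sin(a),98) for a in np.linspace(0,6.28,40)]],1,np.zeros(2))
cv2.imwrite("pics/w1.png",im)
im=capture("top")[...,::-1]; cv2.imwrite("pics/top2.png",cv2.resize(im[165:315,140:340],None,fx=4,fy=4,interpolation=cv2.INTER_CUBIC))
```

```text
t 3.48 tray [-81.4 -64.6 190.8] al_tray 24.1 F [-0.4 -0.2  0.3] j6 -0.87
shift units [ 0.77  1.5  -0.45] turn units -0.07
-0.0002805312362119197
```

View pics/w1.png

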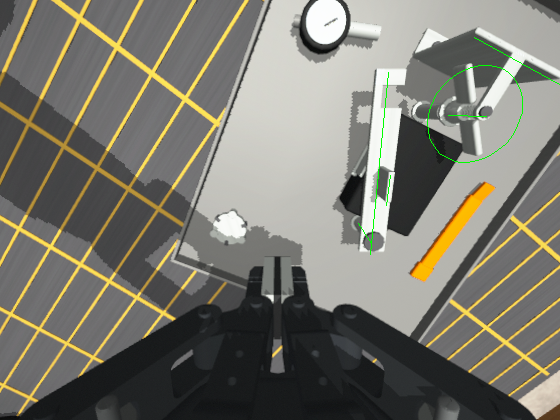

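```bash
cat >> h.py <<'E'
def ray(n,uv,z):
    c=get_calibration(n);T=np.array(c["camera_from_world"]);k=cv2.undistortPoints(np.array([[uv]],float),np.array(c["intrinsics"]),np.array(c["D"]))[0,0]
    d=T[:3,:3].T@[*k,1];o=-T[:3,:3].T@T[:3,3];return o+d*(z-o[2])/d[2]
E
python3 - <<'E'
import h
from h import *
T=[((160,190,26),(27,233)),((160,-190,26),(567,32)),((-160,-190,26),(752,482)),((20,-65,62),(467,277))]
S=[((-160,190,26),(290,62)),((160,190,26),(757,127)),((-15,105,108),(448,27)),((55,105,108),(572,45)),((20,-65,10),(413,343)),((20,-65,64),(410,255))]
W=[((20,-65,64),(374,241)),((20,65,111),(485,112)),((-15,103,108),(476,31)),((-160,-190,26),(173,262))]
P={"top":(T,(139.65,124.65),3.3),"scene":(S,(154.65,164.65),3.3),"wrist":(W,(0,0),1)}
O={n:[np.array(u)/P[n][2]+P[n][1] for _,u in P[n][0]] for n in P}
f=lambda v:np.concatenate([(proj(n,t2w([v[0],v[1],0,v[2]],[x for x,_ in P[n][0]]))-O[n]).ravel() for n in P])
r=least_squares(f,[.54,.07,.25],loss="soft_l1");v=r.x;print(v,np.round(f(v).reshape(-1,2),1).tolist())
h.p=np.array([v[0],v[1],0,v[2]]);np.save("p.npy",h.p)
t=lambda uv,z:tray_of(ray("wrist",uv,z/1000))
e=t((388,110),62)-[20,-65,0];print("q",np.arctan2(-e[0],e[1]))
a=t((468,66),98);b=t((478,153),98);print(a,b,"wing",np.degrees(np.arctan2(*(a-b)[1::-1])))
print("tab",t((388,184),90))
q=.43
im=cv2.imread("pics/w1.png")
go(bar(q)(60,160,-32),q)
E
```

```text
[0.54087179 0.06881954 0.23962306] [[-2.6, 0.6], [-1.6, -0.4], [0.3, 0.4], [-1.4, 1.2], [-1.0, -1.8], [0.1, -1.1], [0.4, -0.1], [-1.9, -0.8], [0.5, -0.2], [0.7, 0.5], [-0.4, 0.2], [2.4, 0.4], [-0.3, 2.2], [-3.4, -0.7]]
q 0.41074625990723823
[-3.35951723 88.37870692 98.        ] [39.30132841 41.05829142 98.        ] wing 132.0356557327121
tab [-7.65036927 -8.22208464 90.        ]
t 3.58 tray [-81.6 -66.6 191. ] al_tray 23.7 F [-0.2 -0.5  0.2] j6 -0.87
shift units [ 0.78  1.52 -0.5 ] turn units -0.11
```

{"name": "servo_tool", "arguments": {
  "increments": [
    [[0, 0.75, -0.25], 0, 1],
    [[0, 0.75, -0.25], 0, 1],
    [[0.6, 0, 0], 0, 1],
    [[0.8, 0, 0], 0, 1],
    [[0.8, 0, 0], 0, 1],
    [[0.6, 0, 0], 0, 1],
    [[0.18, 0, 0], 0, 1],
    [[0, 0, 0], 0, 1]
  ]
}}

```text
time_s: 4.58
position: [0.5129, 0.0371, 0.072]
orientation: [0.634, 0.312, 0.634, -0.313]
wrist_force: [0.4, -0.8, 0.5]
width: 0.0001
```

Run:
```python
from h import *
q=.42
go(bar(q)(60,72,-17),q)
im=capture("wrist")[...,::-1].copy()
B=bar(q)
draw(im,"wrist",p,[[B(-12,62),B(152,62)],[B(47,90,-2.5),B(73,90,-2.5)],[(20+34*np.cos(a),65+34*np.sin(a),98) for a in np.linspace(0,6.28,40)]],1,np.zeros(2))
cv2.imwrite("pics/w2.png",im)
```

```text
t 4.58 tray [-34.7 -24.2  72. ] al_tray 23.8 F [ 0.4 -0.8  0.5] j6 -0.75
shift units [ 0.    0.41 -0.01] turn units -0.03
```

View pics/w2.png

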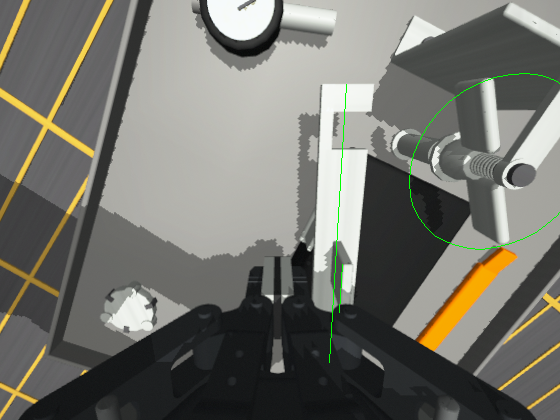

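{"name": "servo_tool", "arguments": {
  "increments": [
    [[0, 0.1, 0], 0, 1],
    [[0, 0.1, 0], 0, 1],
    [[0, 0.1, 0], 0, 1],
    [[0, 0.06, 0], 0, 1],
    [[0, 0.05, -0.014], 0.24, 1],
    [[0, 0.05, -0.014], 0.24, 1],
    [[0, 0.05, -0.014], 0.24, 1],
    [[0, 0.05, -0.014], 0.24, 1],
    [[0, 0.05, -0.014], 0.24, 1],
    [[0, 0.05, -0.014], 0.24, 1]
  ]
}}

```text
time_s: 5.88
position: [0.5326, 0.0553, 0.072]
orientation: [0.599, 0.375, 0.6, -0.375]
wrist_force: [-1.4, -1.0, 0.8]
width: 0.0003
```

Run:
```python
from h import *
go(bar(0)(60,72,-17),0)
im=capture("wrist")[...,::-1].copy()
cv2.imwrite("pics/w3.png",im)
```

```text
t 5.88 tray [-11.2 -11.2  72. ] al_tray 12.2 F [-1.4 -1.   0.8] j6 -0.51
shift units [ 0.    0.38 -0.08] turn units 1.52
```

View pics/w3.png

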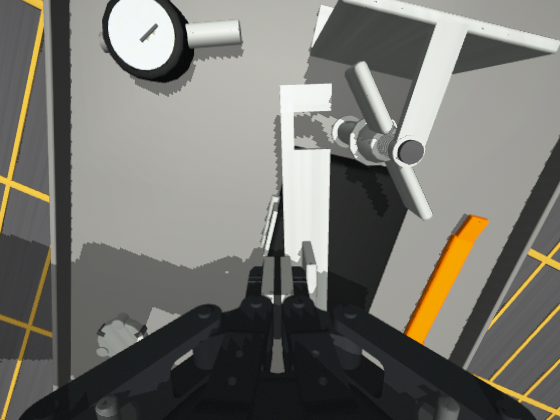

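{"name": "servo_tool", "arguments": {
  "increments": [
    [[0, 0.05, -0.014], 0.24, 1],
    [[0, 0.05, -0.014], 0.24, 1],
    [[0, 0.05, -0.014], 0.24, 1],
    [[0, 0.05, -0.014], 0.24, 1],
    [[0, 0.04, -0.01], 0.2, 1],
    [[0, 0.03, -0.01], 0.15, 1],
    [[0, 0.02, 0], 0.1, 1]
  ]
}}

```text
time_s: 6.8
position: [0.5423, 0.0623, 0.072]
orientation: [0.56, 0.432, 0.56, -0.432]
wrist_force: [-0.3, -0.4, 0.5]
width: -0.0001
```

{"name": "servo_tool", "arguments": {
  "increments": [
    [[0, 0.015, 0], 0.06, 1],
    [[0, 0.015, 0], 0.05, 1],
    [[0, 0.015, 0], 0, 1]
  ]
}}

```text
time_s: 7.18
position: [0.5441, 0.0627, 0.0721]
orientation: [0.557, 0.436, 0.557, -0.436]
wrist_force: [-1.2, 0.2, 0.8]
width: -0.0
```

Run:
```python
from h import *
go(bar(0)(60,72,-17),0)
im=capture("wrist")[...,::-1].copy()
cv2.imwrite("pics/w4.png",im)
```

```text
t 7.17 tray [ 1.7 -6.7 72.1] al_tray 0.2 F [-1.2  0.2  0.8] j6 -0.29
shift units [ 0.    0.03 -0.04] turn units 0.02
```

View pics/w4.png

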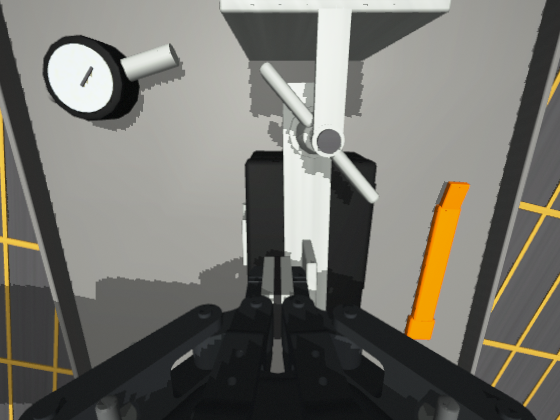

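{"name": "servo_tool", "arguments": {
  "increments": [
    [[0, 0.03, 0], 0, 1],
    [[0, 0.02, 0], 0, 1],
    [[0, 0.02, 0], 0, 1]
  ]
}}

```text
time_s: 7.6
position: [0.5454, 0.063, 0.072]
orientation: [0.556, 0.435, 0.558, -0.437]
wrist_force: [-7.0, -1.6, 5.9]
width: -0.0
```

{"name": "servo_tool", "arguments": {
  "increments": [
    [[0, 0.02, 0], 0, 1],
    [[0, 0.02, 0], 0, 1]
  ]
}}

```text
time_s: 7.85
position: [0.5454, 0.0631, 0.072]
orientation: [0.555, 0.434, 0.559, -0.438]
wrist_force: [-10.8, -2.8, 9.3]
width: 0.0001
```

{"name": "servo_tool", "arguments": {
  "increments": [
    [[0, 0.02, 0], 0, 1],
    [[0, 0.02, 0], 0, 1]
  ]
}}

```text
time_s: 8.1
position: [0.5455, 0.0631, 0.0719]
orientation: [0.554, 0.433, 0.559, -0.439]
wrist_force: [-14.9, -3.6, 12.8]
width: -0.0004
```

{"name": "servo_tool", "arguments": {
  "increments": [
    [[0, -0.1, 0], 0, 1],
    [[0, -0.3, 0], 0, 1],
    [[-0.6, 0, 0], -0.8, 1],
    [[-0.7, 0, 0], -1, 1],
    [[0, 0, 0], -1, 1],
    [[0, 0, 0], -1, 1],
    [[0, 0, 0], -1, 1],
    [[0, 0, 0], -1, 1],
    [[0, 0, 0], -1, 1],
    [[0, 0, 0], -1, 1]
  ]
}}

```text
time_s: 9.35
position: [0.5347, 0.0602, 0.1243]
orientation: [0.703, 0.083, 0.702, -0.083]
wrist_force: [-0.7, 0.2, 0.8]
width: -0.0002
```

```bash
cat >> h.py <<'E'
def nut(th,z,a=22,g=17):
    th=np.radians(th);go([20+a*np.cos(th)-g*np.sin(th),65+a*np.sin(th)+g*np.cos(th),z],th+np.pi/2)
E
python3 - <<'E'
from h import *
nut(-28,84)
E
```

```text
t 9.35 tray [ -8.   -7.  124.3] al_tray 62.8 F [-0.7  0.2  0.8] j6 -1.39
shift units [1.01 2.34 0.36] turn units 0.1
```

{"name": "servo_tool", "arguments": {
  "increments": [
    [[0, 0.8, 0.12], 0.1, 1],
    [[0, 0.8, 0.12], 0, 1],
    [[0, 0.74, 0.12], 0, 1],
    [[0, 0, 0], 0, 1]
  ]
}}

```text
time_s: 9.85
position: [0.5722, 0.149, 0.1244]
orientation: [0.702, 0.089, 0.701, -0.088]
wrist_force: [-0.3, -0.4, -0.3]
width: 0.0001
```

Run:
```python
from h import *
nut(-28,84)
im=capture("wrist")[...,::-1].copy()
cv2.imwrite("pics/w5.png",im)
```

```text
t 9.85 tray [ 49.5  70.5 124.4] al_tray 61.9 F [-0.3 -0.4 -0.3] j6 -1.21
shift units [ 1.01 -0.04 -0.04] turn units -0.01
```

View pics/w5.png

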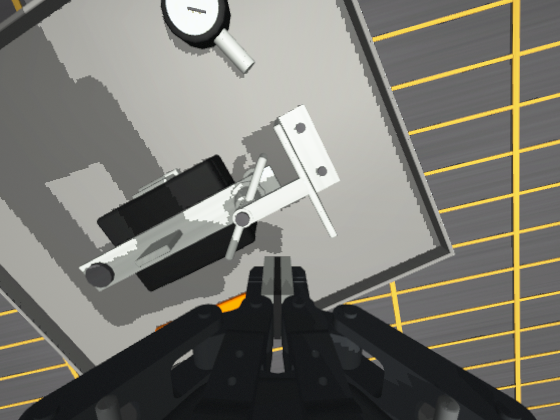

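{"name": "servo_tool", "arguments": {
  "increments": [
    [[0.4, -0.02, -0.02], 0, 1],
    [[0.4, -0.02, -0.02], 0, 1],
    [[0.2, 0, 0], 0, 1],
    [[0, 0, 0], 0, 1]
  ]
}}

```text
time_s: 10.4
position: [0.5683, 0.1458, 0.0825]
orientation: [0.7, 0.089, 0.702, -0.09]
wrist_force: [0.5, 1.0, -0.3]
width: 0.0001
```

{"name": "servo_tool", "arguments": {
  "increments": [
    [[0, -0.04, 0.027], 0.5, 1],
    [[0, -0.04, 0.027], 0.5, 1],
    [[0, -0.04, 0.027], 0.5, 1],
    [[0, -0.04, 0.027], 0.5, 1],
    [[0, -0.04, 0.027], 0.5, 1],
    [[0, -0.04, 0.027], 0.5, 1],
    [[0, -0.081, 0.054], 1, 1],
    [[0, -0.081, 0.054], 1, 1]
  ]
}}

```text
time_s: 11.4
position: [0.5709, 0.1274, 0.0848]
orientation: [0.628, 0.326, 0.627, -0.325]
wrist_force: [1.0, 1.3, 0.3]
width: -0.0003
```

Run:
```python
from h import *
nut(-68,84)
im=capture("wrist")[...,::-1].copy()
cv2.imwrite("pics/w6.png",im)
```

```text
t 11.4 tray [43.1 49.8 84.8] al_tray 21.5 F [1.  1.3 0.3] j6 -0.54
shift units [ 0.02  0.03 -0.02] turn units -0.06
```

View pics/w6.png

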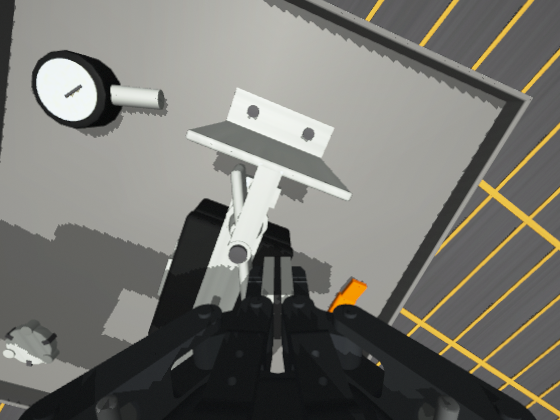

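{"name": "servo_tool", "arguments": {
  "increments": [
    [[0, -0.081, 0.054], 1, 1],
    [[0, -0.081, 0.054], 1, 1],
    [[0, -0.081, 0.054], 1, 1],
    [[0, -0.081, 0.054], 1, 1],
    [[0, -0.081, 0.054], 1, 1],
    [[0, -0.081, 0.054], 1, 1],
    [[0, -0.081, 0.054], 1, 1],
    [[0, -0.081, 0.054], 1, 1]
  ]
}}

```text
time_s: 12.45
position: [0.5486, 0.1076, 0.0847]
orientation: [0.361, 0.609, 0.36, -0.608]
wrist_force: [-0.2, -0.3, -0.5]
width: -0.0001
```

Run:
```python
from h import *
nut(-132,84)
```

```text
t 12.45 tray [16.7 35.8 84.7] al_tray -42.4 F [-0.2 -0.3 -0.5] j6 0.54
shift units [ 0.02 -0.   -0.05] turn units -0.05
```

{"name": "servo_tool", "arguments": {
  "increments": [
    [[0, -0.081, 0.05], 1, 1],
    [[0, -0.081, 0.05], 1, 1],
    [[0, -0.081, 0.05], 1, 1],
    [[0, -0.081, 0.05], 1, 1],
    [[0, -0.081, 0.054], 1, 1],
    [[0, -0.081, 0.054], 1, 1],
    [[0, -0.081, 0.054], 1, 1],
    [[0, -0.081, 0.054], 1, 1],
    [[0, -0.081, 0.054], 1, 1],
    [[0, -0.081, 0.054], 1, 1]
  ]
}}

```text
time_s: 13.7
position: [0.5174, 0.1265, 0.0844]
orientation: [-0.114, 0.698, -0.115, -0.698]
wrist_force: [-1.1, -1.2, 0.3]
width: -0.0001
```

Run:
```python
from h import *
nut(-212,84)
im=capture("wrist")[...,::-1].copy()
for th in(-212,-32):
    c,s=np.cos(np.radians(th)),np.sin(np.radians(th))
    draw(im,"wrist",p,[[(20+6*c,65+6*s,96),(20+34*c,65+34*s,96)]],1,np.zeros(2))
cv2.imwrite("pics/w7.png",im)
```

```text
t 13.7 tray [-9.1 61.6 84.4] al_tray -122.4 F [-1.1 -1.2  0.3] j6 1.97
shift units [ 0.01 -0.03 -0.02] turn units -0.05
```

View pics/w7.png

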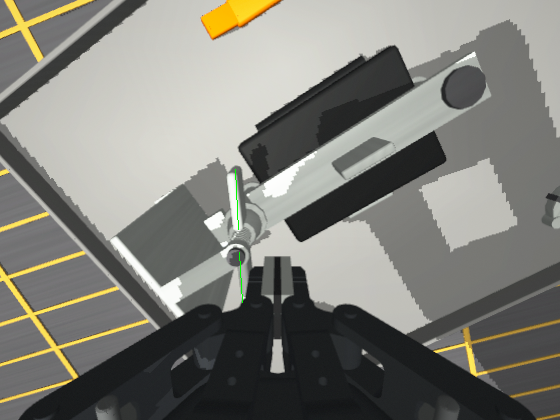

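{"name": "servo_tool", "arguments": {
  "increments": [
    [[0, 0.1, 0], 0, 1],
    [[-0.55, 0, 0], 0, 1],
    [[0, 0.0715, -0.0785], -1, 1],
    [[0, 0.0715, -0.0785], -1, 1],
    [[0, 0.0715, -0.0785], -1, 1],
    [[0, 0.0715, -0.0785], -1, 1],
    [[0, 0.0715, -0.0785], -1, 1],
    [[0, 0.0715, -0.0785], -1, 1],
    [[0, 0.0715, -0.0785], -1, 1],
    [[0, 0.0715, -0.0785], -1, 1]
  ]
}}

```text
time_s: 15.0
position: [0.5437, 0.1049, 0.1064]
orientation: [0.276, 0.651, 0.276, -0.651]
wrist_force: [0.6, -0.2, -0.4]
width: -0.0
```

{"name": "servo_tool", "arguments": {
  "increments": [
    [[0, 0.0715, -0.0785], -1, 1],
    [[0, 0.0715, -0.0785], -1, 1],
    [[0, 0.0715, -0.0785], -1, 1],
    [[0, 0.0715, -0.0785], -1, 1],
    [[0, 0.0715, -0.0785], -1, 1],
    [[0, 0.0715, -0.0785], -1, 1],
    [[0, 0.0715, -0.0785], -1, 1],
    [[0, 0.0715, -0.0785], -1, 1],
    [[0, 0.0715, -0.0785], -1, 1],
    [[0, 0.0715, -0.0785], -1, 1]
  ]
}}

```text
time_s: 16.25
position: [0.574, 0.1298, 0.1064]
orientation: [0.63, 0.322, 0.63, -0.321]
wrist_force: [-0.1, -0.1, -0.6]
width: 0.0001
```

{"name": "servo_tool", "arguments": {
  "increments": [
    [[0, 0.0715, -0.0785], -1, 1],
    [[0, 0.0715, -0.0785], -1, 1],
    [[0, 0.0715, -0.0785], -1, 1],
    [[0, 0.0715, -0.0785], -1, 1],
    [[0, 0.0715, -0.0785], -1, 1],
    [[0, 0.0715, -0.0785], -1, 1],
    [[0, 0, 0], 0, 1]
  ]
}}

```text
time_s: 17.12
position: [0.5681, 0.1541, 0.1063]
orientation: [0.706, 0.04, 0.706, -0.04]
wrist_force: [-0.4, -0.6, 1.3]
width: -0.0006
```

Run:
```python
from h import *
nut(-20,84,22,20)
```

```text
t 17.12 tray [ 46.7  76.4 106.3] al_tray 69.8 F [-0.4 -0.6  1.3] j6 -1.34
shift units [0.56 0.01 0.02] turn units -0.03
```

{"name": "servo_tool", "arguments": {
  "increments": [
    [[0.4, 0, 0], 0, 1],
    [[0.16, -0.04, 0], 0, 1],
    [[0, -0.035, 0], 0, 1],
    [[0, -0.04, 0.027], 0.5, 1],
    [[0, -0.04, 0.027], 0.5, 1],
    [[0, -0.04, 0.027], 0.5, 1],
    [[0, -0.04, 0.027], 0.5, 1],
    [[0, -0.081, 0.054], 1, 1],
    [[0, -0.081, 0.054], 1, 1],
    [[0, -0.081, 0.054], 1, 1]
  ]
}}

```text
time_s: 18.38
position: [0.5716, 0.1324, 0.0839]
orientation: [0.649, 0.281, 0.649, -0.28]
wrist_force: [0.4, 0.5, -0.7]
width: 0.0001
```

{"name": "servo_tool", "arguments": {
  "increments": [
    [[0, -0.081, 0.054], 1, 1],
    [[0, -0.081, 0.054], 1, 1],
    [[0, -0.081, 0.054], 1, 1],
    [[0, -0.081, 0.052], 1, 1],
    [[0, -0.081, 0.052], 1, 1],
    [[0, -0.081, 0.052], 1, 1],
    [[0, -0.081, 0.052], 1, 1],
    [[0, -0.081, 0.052], 1, 1],
    [[0, -0.081, 0.052], 1, 1],
    [[0, -0.081, 0.052], 1, 1]
  ]
}}

```text
time_s: 19.62
position: [0.5446, 0.1089, 0.084]
orientation: [0.317, 0.633, 0.316, -0.632]
wrist_force: [0.4, -1.2, -0.1]
width: 0.0002
```

Run:
```python
from h import *
nut(-140,84)
```

```text
t 19.62 tray [13.1 38.  84. ] al_tray -50.5 F [ 0.4 -1.2 -0.1] j6 0.68
shift units [-0.    0.02 -0.02] turn units -0.07
```

{"name": "servo_tool", "arguments": {
  "increments": [
    [[0, -0.081, 0.052], 1, 1],
    [[0, -0.081, 0.052], 1, 1],
    [[0, -0.081, 0.052], 1, 1],
    [[0, -0.081, 0.052], 1, 1],
    [[0, -0.081, 0.054], 1, 1],
    [[0, -0.081, 0.054], 1, 1],
    [[0, -0.081, 0.054], 1, 1],
    [[0, -0.081, 0.054], 1, 1],
    [[0, -0.081, 0.054], 1, 1],
    [[0, -0.081, 0.054], 1, 1]
  ]
}}

```text
time_s: 20.88
position: [0.5167, 0.1317, 0.0839]
orientation: [-0.164, 0.688, -0.164, -0.688]
wrist_force: [0.1, -1.3, -0.4]
width: -0.0001
```

Run:
```python
from h import *
nut(-220,84)
```

```text
t 20.88 tray [-8.6 66.9 83.9] al_tray -130.5 F [ 0.1 -1.3 -0.4] j6 2.13
shift units [-0.    0.   -0.03] turn units -0.06
```

{"name": "servo_tool", "arguments": {
  "increments": [
    [[0, 0.1, 0], 0, 1],
    [[-0.55, 0, 0], 0, 1],
    [[0, 0.0715, -0.0785], -1, 1],
    [[0, 0.0715, -0.0785], -1, 1],
    [[0, 0.0715, -0.0785], -1, 1],
    [[0, 0.0715, -0.0785], -1, 1],
    [[0, 0.0715, -0.0785], -1, 1],
    [[0, 0.0715, -0.0785], -1, 1],
    [[0, 0.0715, -0.0785], -1, 1],
    [[0, 0.0715, -0.0785], -1, 1]
  ]
}}

```text
time_s: 22.12
position: [0.5392, 0.1069, 0.1058]
orientation: [0.23, 0.669, 0.229, -0.669]
wrist_force: [-0.3, 0.2, 0.4]
width: 0.0001
```

{"name": "servo_tool", "arguments": {
  "increments": [
    [[0, 0.0715, -0.0785], -1, 1],
    [[0, 0.0715, -0.0785], -1, 1],
    [[0, 0.0715, -0.0785], -1, 1],
    [[0, 0.0715, -0.0785], -1, 1],
    [[0, 0.0715, -0.0785], -1, 1],
    [[0, 0.0715, -0.0785], -1, 1],
    [[0, 0.0715, -0.0785], -1, 1],
    [[0, 0.0715, -0.0785], -1, 1],
    [[0, 0.0715, -0.0785], -1, 1],
    [[0, 0.0715, -0.0785], -1, 1]
  ]
}}

```text
time_s: 23.38
position: [0.5727, 0.1273, 0.1058]
orientation: [0.606, 0.365, 0.606, -0.365]
wrist_force: [0.2, -0.1, 0.3]
width: -0.0003
```

{"name": "servo_tool", "arguments": {
  "increments": [
    [[0, 0.0715, -0.0785], -1, 1],
    [[0, 0.0715, -0.0785], -1, 1],
    [[0, 0.0715, -0.0785], -1, 1],
    [[0, 0.0715, -0.0785], -1, 1],
    [[0, 0.0715, -0.0785], -1, 1],
    [[0, 0.0715, -0.0785], -1, 1],
    [[0, 0, 0], 0, 1]
  ]
}}

```text
time_s: 24.25
position: [0.5702, 0.1522, 0.1057]
orientation: [0.701, 0.089, 0.701, -0.089]
wrist_force: [-0.3, 0.1, -0.4]
width: -0.0004
```

Run:
```python
from h import *
nut(-28,84,22,20)
```

```text
t 24.25 tray [ 48.3  74.  105.7] al_tray 61.8 F [-0.3  0.1 -0.4] j6 -1.2
shift units [ 0.54 -0.03  0.03] turn units -0.03
```

{"name": "servo_tool", "arguments": {
  "increments": [
    [[0.4, 0, 0], 0, 1],
    [[0.17, -0.04, 0.02], 0, 1],
    [[0, -0.05, 0], 0, 1],
    [[0, -0.04, 0.027], 0.5, 1],
    [[0, -0.04, 0.027], 0.5, 1],
    [[0, -0.04, 0.027], 0.5, 1],
    [[0, -0.04, 0.027], 0.5, 1],
    [[0, -0.081, 0.054], 1, 1],
    [[0, -0.081, 0.054], 1, 1],
    [[0, -0.081, 0.054], 1, 1]
  ]
}}

```text
time_s: 25.5
position: [0.5717, 0.1294, 0.0832]
orientation: [0.628, 0.326, 0.627, -0.325]
wrist_force: [0.8, 0.2, -0.1]
width: -0.0001
```

{"name": "servo_tool", "arguments": {
  "increments": [
    [[0, -0.081, 0.054], 1, 1],
    [[0, -0.081, 0.054], 1, 1],
    [[0, -0.081, 0.054], 1, 1],
    [[0, -0.04, 0.026], 0.5, 1],
    [[0, -0.04, 0.026], 0.5, 1]
  ]
}}

```text
time_s: 26.12
position: [0.5633, 0.1164, 0.0833]
orientation: [0.515, 0.486, 0.514, -0.485]
wrist_force: [0.3, 0.1, -1.3]
width: -0.0001
```

{"name": "servo_tool", "arguments": {
  "increments": [
    [[0, -0.033, 0.021], 0.4, 1],
    [[0, -0.033, 0.021], 0.4, 1],
    [[0, -0.033, 0.021], 0.4, 1]
  ]
}}

```text
time_s: 26.5
position: [0.5594, 0.1139, 0.0833]
orientation: [0.473, 0.527, 0.472, -0.526]
wrist_force: [1.5, -1.1, -1.0]
width: -0.0003
```

Run:
```python
from h import *
nut(-109,83)
```

```text
t 26.5 tray [28.7 39.4 83.3] al_tray -20.0 F [ 1.5 -1.1 -1. ] j6 0.16
shift units [0.01 0.01 0.01] turn units -0.12
```

{"name": "servo_tool", "arguments": {
  "increments": [
    [[0, -0.028, 0.019], 0.35, 1],
    [[0, -0.028, 0.019], 0.35, 1],
    [[0, -0.028, 0.019], 0.35, 1],
    [[0, -0.028, 0.019], 0.35, 1]
  ]
}}

```text
time_s: 27.0
position: [0.5544, 0.1116, 0.0833]
orientation: [0.419, 0.57, 0.418, -0.57]
wrist_force: [0.8, -1.0, 0.3]
width: 0.0001
```

{"name": "servo_tool", "arguments": {
  "increments": [
    [[0, -0.028, 0.019], 0.35, 1],
    [[0, -0.028, 0.019], 0.35, 1],
    [[0, -0.028, 0.019], 0.35, 1],
    [[0, -0.028, 0.019], 0.35, 1]
  ]
}}

```text
time_s: 27.5
position: [0.549, 0.1104, 0.0832]
orientation: [0.361, 0.608, 0.361, -0.608]
wrist_force: [-0.1, -0.9, -0.3]
width: -0.0001
```

{"name": "servo_tool", "arguments": {
  "increments": [
    [[0, -0.028, 0.019], 0.35, 1],
    [[0, -0.028, 0.019], 0.35, 1],
    [[0, -0.028, 0.019], 0.35, 1],
    [[0, -0.028, 0.019], 0.35, 1]
  ]
}}

```text
time_s: 28.0
position: [0.5436, 0.1103, 0.0833]
orientation: [0.3, 0.641, 0.299, -0.64]
wrist_force: [0.8, -0.7, 0.7]
width: -0.0003
```

{"name": "servo_tool", "arguments": {
  "increments": [
    [[0, -0.028, 0.019], 0.35, 1],
    [[0, -0.028, 0.019], 0.35, 1],
    [[0, -0.028, 0.019], 0.35, 1],
    [[0, -0.028, 0.019], 0.35, 1]
  ]
}}

```text
time_s: 28.5
position: [0.5382, 0.1112, 0.0832]
orientation: [0.236, 0.667, 0.236, -0.666]
wrist_force: [0.3, -0.7, 0.1]
width: -0.0007
```

Run:
```python
from h import *
nut(-154,83)
```

```text
t 28.5 tray [ 7.4 41.8 83.2] al_tray -64.7 F [ 0.3 -0.7  0.1] j6 0.94
shift units [0.01 0.04 0.01] turn units -0.09
```

{"name": "servo_tool", "arguments": {
  "increments": [
    [[0, -0.026, 0.019], 0.35, 1],
    [[0, -0.026, 0.019], 0.35, 1],
    [[0, -0.026, 0.019], 0.35, 1],
    [[0, -0.026, 0.019], 0.35, 1]
  ]
}}

```text
time_s: 29.0
position: [0.5333, 0.1129, 0.0832]
orientation: [0.17, 0.687, 0.169, -0.686]
wrist_force: [1.5, -1.2, 0.2]
width: -0.0003
```

{"name": "servo_tool", "arguments": {
  "increments": [
    [[0, -0.028, 0.019], 0.35, 1],
    [[0, -0.028, 0.019], 0.35, 1],
    [[0, -0.028, 0.019], 0.35, 1],
    [[0, -0.028, 0.019], 0.35, 1]
  ]
}}

```text
time_s: 29.5
position: [0.5287, 0.1157, 0.0832]
orientation: [0.102, 0.7, 0.102, -0.699]
wrist_force: [1.1, -0.7, -0.8]
width: 0.0003
```

{"name": "servo_tool", "arguments": {
  "increments": [
    [[0, -0.028, 0.019], 0.35, 1],
    [[0, -0.028, 0.019], 0.35, 1],
    [[0, -0.028, 0.019], 0.35, 1],
    [[0, -0.028, 0.019], 0.35, 1]
  ]
}}

```text
time_s: 30.0
position: [0.5248, 0.1194, 0.0832]
orientation: [0.033, 0.707, 0.033, -0.706]
wrist_force: [0.7, -1.4, 0.1]
width: -0.0002
```

{"name": "servo_tool", "arguments": {
  "increments": [
    [[0, -0.028, 0.019], 0.35, 1],
    [[0, -0.028, 0.019], 0.35, 1],
    [[0, -0.028, 0.019], 0.35, 1],
    [[0, -0.028, 0.019], 0.35, 1]
  ]
}}

```text
time_s: 30.5
position: [0.5217, 0.1238, 0.0832]
orientation: [-0.036, 0.707, -0.036, -0.706]
wrist_force: [-0.4, -2.4, -0.2]
width: -0.0001
```

{"name": "servo_tool", "arguments": {
  "increments": [
    [[0, -0.028, 0.019], 0.35, 1],
    [[0, -0.028, 0.019], 0.35, 1],
    [[0, -0.028, 0.019], 0.35, 1],
    [[0, -0.028, 0.019], 0.35, 1]
  ]
}}

```text
time_s: 31.0
position: [0.5195, 0.1287, 0.0832]
orientation: [-0.104, 0.7, -0.105, -0.699]
wrist_force: [0.7, -0.2, 0.1]
width: -0.0004
```

Run:
```python
from h import *
nut(-210,83)
```

```text
t 31.0 tray [-6.6 63.3 83.2] al_tray -120.7 F [ 0.7 -0.2  0.1] j6 1.95
shift units [ 0.01  0.06 -0.  ] turn units -0.09
```

{"name": "servo_tool", "arguments": {
  "increments": [
    [[0, -0.025, 0.019], 0.35, 1],
    [[0, -0.025, 0.019], 0.35, 1],
    [[0, -0.025, 0.019], 0.35, 1]
  ]
}}

```text
time_s: 31.38
position: [0.5182, 0.1323, 0.0832]
orientation: [-0.155, 0.69, -0.156, -0.689]
wrist_force: [0.4, -1.2, 1.6]
width: 0.0
```

Run:
```python
from h import *
nut(-218,83)
```

```text
t 31.38 tray [-6.9 67.  83.2] al_tray -129.1 F [ 0.4 -1.2  1.6] j6 2.1
shift units [ 0.    0.05 -0.01] turn units -0.14
```

{"name": "servo_tool", "arguments": {
  "increments": [
    [[0, 0.15, 0], 0, 1],
    [[-0.55, 0, 0], 0, 1],
    [[0, 0.0715, -0.0785], -1, 1],
    [[0, 0.0715, -0.0785], -1, 1],
    [[0, 0.0715, -0.0785], -1, 1],
    [[0, 0.0715, -0.0785], -1, 1],
    [[0, 0.0715, -0.0785], -1, 1],
    [[0, 0.0715, -0.0785], -1, 1],
    [[0, 0.0715, -0.0785], -1, 1],
    [[0, 0.0715, -0.0785], -1, 1]
  ]
}}

```text
time_s: 32.62
position: [0.5401, 0.1064, 0.1049]
orientation: [-0.236, -0.667, -0.236, 0.667]
wrist_force: [-0.1, -0.1, 1.4]
width: -0.0001
```

{"name": "servo_tool", "arguments": {
  "increments": [
    [[0, 0.0715, -0.0785], -1, 1],
    [[0, 0.0715, -0.0785], -1, 1],
    [[0, 0.0715, -0.0785], -1, 1],
    [[0, 0.0715, -0.0785], -1, 1],
    [[0, 0.0715, -0.0785], -1, 1],
    [[0, 0.0715, -0.0785], -1, 1],
    [[0, 0.0715, -0.0785], -1, 1],
    [[0, 0.0715, -0.0785], -1, 1],
    [[0, 0.0715, -0.0785], -1, 1],
    [[0, 0.0715, -0.0785], -1, 1]
  ]
}}

```text
time_s: 33.88
position: [0.5731, 0.1275, 0.1049]
orientation: [0.609, 0.359, 0.609, -0.359]
wrist_force: [1.2, 0.5, 0.0]
width: -0.0
```

{"name": "servo_tool", "arguments": {
  "increments": [
    [[0, 0.0715, -0.0785], -1, 1],
    [[0, 0.0715, -0.0785], -1, 1],
    [[0, 0.0715, -0.0785], -1, 1],
    [[0, 0.0715, -0.0785], -1, 1],
    [[0, 0.0715, -0.0785], -1, 1],
    [[0, 0.0715, -0.0785], -1, 1],
    [[0, 0, 0], 0, 1]
  ]
}}

```text
time_s: 34.75
position: [0.5702, 0.1523, 0.1048]
orientation: [0.702, 0.082, 0.702, -0.082]
wrist_force: [-0.4, 0.2, -0.7]
width: 0.0003
```

Run:
```python
from h import *
nut(-28,82,22,20)
im=capture("wrist")[...,::-1].copy()
for th in(-220,-40):
    c,s=np.cos(np.radians(th)),np.sin(np.radians(th))
    draw(im,"wrist",p,[[(20+6*c,65+6*s,94),(20+34*c,65+34*s,94)]],1,np.zeros(2))
cv2.imwrite("pics/w8.png",im)
```

```text
t 34.75 tray [ 48.3  74.1 104.8] al_tray 62.9 F [-0.4  0.2 -0.7] j6 -1.22
shift units [ 0.57 -0.03  0.03] turn units 0.11
```

View pics/w8.png

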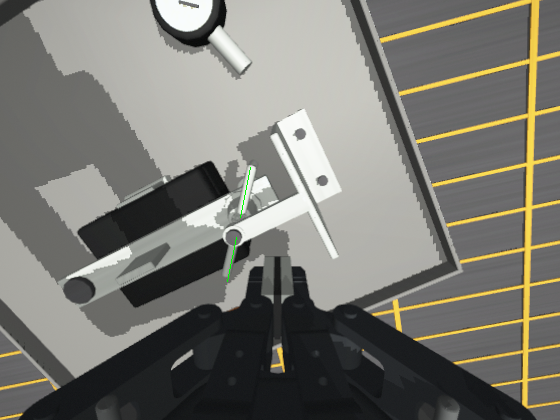

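{"name": "servo_tool", "arguments": {
  "increments": [
    [[0.4, 0, 0], 0, 1],
    [[0.17, -0.04, 0.02], 0.1, 1],
    [[0, -0.05, 0], 0, 1],
    [[0, -0.04, 0.027], 0.5, 1],
    [[0, -0.04, 0.027], 0.5, 1],
    [[0, -0.028, 0.019], 0.35, 1]
  ]
}}

```text
time_s: 35.55
position: [0.5721, 0.1435, 0.0822]
orientation: [0.69, 0.153, 0.69, -0.153]
wrist_force: [-0.6, 0.4, 0.1]
width: 0.0001
```

{"name": "servo_tool", "arguments": {
  "increments": [
    [[0, -0.028, 0.019], 0.35, 1],
    [[0, -0.028, 0.019], 0.35, 1],
    [[0, -0.028, 0.019], 0.35, 1]
  ]
}}

```text
time_s: 35.92
position: [0.5725, 0.1395, 0.0823]
orientation: [0.677, 0.203, 0.677, -0.203]
wrist_force: [-0.6, 0.3, 0.1]
width: 0.0
```

Run:
```python
from h import *
nut(-48,82)
```

```text
t 35.92 tray [47.5 61.2 82.3] al_tray 42.8 F [-0.6  0.3  0.1] j6 -0.9
shift units [ 0.01 -0.02  0.02] turn units 0.11
```

{"name": "servo_tool", "arguments": {
  "increments": [
    [[0, -0.03, 0.02], 0.35, 1],
    [[0, -0.03, 0.02], 0.35, 1],
    [[0, -0.028, 0.019], 0.35, 1],
    [[0, -0.028, 0.019], 0.35, 1]
  ]
}}

```text
time_s: 36.42
position: [0.5725, 0.1341, 0.0824]
orientation: [0.655, 0.269, 0.654, -0.268]
wrist_force: [1.1, 1.2, -0.2]
width: 0.0003
```

{"name": "servo_tool", "arguments": {
  "increments": [
    [[0, -0.028, 0.019], 0.35, 1],
    [[0, -0.028, 0.019], 0.35, 1],
    [[0, -0.028, 0.019], 0.35, 1],
    [[0, -0.028, 0.019], 0.35, 1]
  ]
}}

```text
time_s: 36.92
position: [0.5713, 0.1288, 0.0825]
orientation: [0.625, 0.331, 0.624, -0.331]
wrist_force: [0.7, 0.3, 0.1]
width: -0.0
```

{"name": "servo_tool", "arguments": {
  "increments": [
    [[0, -0.028, 0.019], 0.35, 1],
    [[0, -0.028, 0.019], 0.35, 1],
    [[0, -0.028, 0.019], 0.35, 1],
    [[0, -0.028, 0.019], 0.35, 1]
  ]
}}

```text
time_s: 37.42
position: [0.5691, 0.1239, 0.0826]
orientation: [0.59, 0.391, 0.589, -0.39]
wrist_force: [1.5, 0.8, 0.5]
width: -0.0001
```

{"name": "servo_tool", "arguments": {
  "increments": [
    [[0, -0.028, 0.019], 0.35, 1],
    [[0, -0.028, 0.019], 0.35, 1],
    [[0, -0.028, 0.019], 0.35, 1],
    [[0, -0.028, 0.019], 0.35, 1]
  ]
}}

```text
time_s: 37.92
position: [0.5658, 0.1195, 0.0826]
orientation: [0.549, 0.446, 0.548, -0.446]
wrist_force: [0.2, 0.2, 0.8]
width: 0.0003
```

{"name": "servo_tool", "arguments": {
  "increments": [
    [[0, -0.028, 0.019], 0.35, 1],
    [[0, -0.028, 0.019], 0.35, 1],
    [[0, -0.028, 0.019], 0.35, 1],
    [[0, -0.028, 0.019], 0.35, 1]
  ]
}}

```text
time_s: 38.42
position: [0.5618, 0.1158, 0.0826]
orientation: [0.503, 0.498, 0.502, -0.497]
wrist_force: [0.2, -0.1, -0.3]
width: -0.0
```

Run:
```python
from h import *
nut(-104,82)
```

```text
t 38.42 tray [31.5 40.7 82.6] al_tray -13.2 F [ 0.2 -0.1 -0.3] j6 0.04
shift units [ 0.01 -0.    0.03] turn units 0.11
```

{"name": "servo_tool", "arguments": {
  "increments": [
    [[0, -0.028, 0.02], 0.35, 1],
    [[0, -0.028, 0.02], 0.35, 1],
    [[0, -0.028, 0.02], 0.35, 1],
    [[0, -0.028, 0.02], 0.35, 1]
  ]
}}

```text
time_s: 38.92
position: [0.5571, 0.1128, 0.0825]
orientation: [0.452, 0.545, 0.451, -0.544]
wrist_force: [0.6, -0.8, 0.0]
width: -0.0001
```

{"name": "servo_tool", "arguments": {
  "increments": [
    [[0, -0.028, 0.02], 0.35, 1],
    [[0, -0.028, 0.02], 0.35, 1],
    [[0, -0.028, 0.02], 0.35, 1],
    [[0, -0.028, 0.02], 0.35, 1]
  ]
}}

```text
time_s: 39.42
position: [0.5518, 0.1108, 0.0825]
orientation: [0.397, 0.586, 0.396, -0.585]
wrist_force: [0.9, 0.1, -0.4]
width: 0.0
```

{"name": "servo_tool", "arguments": {
  "increments": [
    [[0, -0.028, 0.02], 0.35, 1],
    [[0, -0.028, 0.02], 0.35, 1],
    [[0, -0.028, 0.02], 0.35, 1],
    [[0, -0.028, 0.02], 0.35, 1]
  ]
}}

```text
time_s: 39.92
position: [0.5463, 0.11, 0.0825]
orientation: [0.338, 0.622, 0.337, -0.621]
wrist_force: [0.9, -0.8, 0.7]
width: 0.0003
```

{"name": "servo_tool", "arguments": {
  "increments": [
    [[0, -0.028, 0.02], 0.35, 1],
    [[0, -0.028, 0.02], 0.35, 1],
    [[0, -0.028, 0.02], 0.35, 1],
    [[0, -0.028, 0.02], 0.35, 1]
  ]
}}

```text
time_s: 40.42
position: [0.5408, 0.1101, 0.0824]
orientation: [0.275, 0.652, 0.275, -0.651]
wrist_force: [0.9, -0.4, -0.1]
width: 0.0001
```

{"name": "servo_tool", "arguments": {
  "increments": [
    [[0, -0.028, 0.02], 0.35, 1],
    [[0, -0.028, 0.02], 0.35, 1],
    [[0, -0.028, 0.02], 0.35, 1],
    [[0, -0.028, 0.02], 0.35, 1]
  ]
}}

```text
time_s: 40.92
position: [0.5382, 0.1094, 0.0833]
orientation: [0.212, 0.677, 0.208, -0.673]
wrist_force: [6.7, -7.2, -1.4]
width: 0.0001
```

Run:
```python
from h import *
nut(-160,82)
capture("wrist")
```

```text
t 40.92 tray [ 7.1 40.1 83.3] al_tray -69.1 F [ 6.7 -7.2 -1.4] j6 1.01
shift units [ 0.03 -0.05  0.03] turn units 0.11
```

{"name": "servo_tool", "arguments": {
  "increments": [
    [[0, -0.03, 0], 0, 1],
    [[0, 0, 0], 0, 1]
  ]
}}

```text
time_s: 41.22
position: [0.5382, 0.1097, 0.0835]
orientation: [0.213, 0.677, 0.208, -0.673]
wrist_force: [6.4, -8.0, -2.9]
width: -0.0003
```

{"name": "servo_tool", "arguments": {
  "increments": [
    [[0, -0.03, 0], 0, 1],
    [[0, 0, 0], 0, 1]
  ]
}}

```text
time_s: 41.48
position: [0.538, 0.11, 0.0837]
orientation: [0.214, 0.678, 0.208, -0.672]
wrist_force: [6.1, -10.2, -2.1]
width: -0.0001
```

{"name": "servo_tool", "arguments": {
  "increments": [
    [[0, 0.1, 0], 0, 1],
    [[0, 0.1, 0], -1, 1],
    [[0, 0, 0], -0.2, 1]
  ]
}}

```text
time_s: 41.85
position: [0.5384, 0.1068, 0.0823]
orientation: [0.266, 0.655, 0.266, -0.655]
wrist_force: [-0.3, 0.3, -0.5]
width: 0.0002
```

Run:
```python
from h import *
nut(-150,82,25,18)
im=capture("wrist")[...,::-1]
# wing lines: print sharp line segments near the nut axis, as tray angles
g=cv2.cvtColor(np.ascontiguousarray(im),cv2.COLOR_BGR2GRAY)
L=cv2.createLineSegmentDetector().detect(g)[0][:,0]
for l in L:
    a,b=[tray_of(ray("wrist",l[k:k+2],.093)) for k in(0,2)]
    m=(a+b)/2-[20,65,0];n=np.linalg.norm(a-b)
    d=(b-a)/n
    if n>12 and abs(m[0]*d[1]-m[1]*d[0])<5 and np.hypot(*m[:2])<32: print(a[:2].round(),b[:2].round(),round(n),"ang",round(np.degrees(np.arctan2(d[1],d[0]))%180,1))
```

```text
t 41.85 tray [ 6.6 37.5 82.3] al_tray -59.5 F [-0.3  0.3 -0.5] j6 0.84
shift units [ 0.01  0.02 -0.01] turn units 0.06
[20. 62.] [20. 43.] 19 ang 90.7
[41. 61.] [62. 61.] 21 ang 179.4
[17. 62.] [ 17. 107.] 45 ang 90.3
[45. 85.] [25. 71.] 25 ang 32.9
[27. 69.] [49. 82.] 25 ang 32.2
[19. 94.] [19. 70.] 24 ang 91.5
[-9. 51.] [ 2. 58.] 14 ang 33.4
```

{"name": "servo_tool", "arguments": {
  "increments": [
    [[0, -0.03, 0], 0.06, 1],
    [[0, -0.03, 0], 0, 1],
    [[0, -0.02, 0], 0, 1]
  ]
}}

```text
time_s: 42.28
position: [0.5373, 0.1082, 0.0826]
orientation: [0.265, 0.657, 0.263, -0.655]
wrist_force: [4.5, -6.2, -1.4]
width: -0.0001
```

{"name": "servo_tool", "arguments": {
  "increments": [
    [[0, -0.03, 0], 0, 1],
    [[0, -0.03, 0], 0, 1]
  ]
}}

```text
time_s: 42.52
position: [0.537, 0.1088, 0.083]
orientation: [0.266, 0.658, 0.262, -0.655]
wrist_force: [6.2, -9.1, -2.4]
width: 0.0001
```

{"name": "servo_tool", "arguments": {
  "increments": [
    [[0, -0.02, 0], 0, 1],
    [[0, 0, 0], 0, 1],
    [[0, 0.1, 0], 0, 1],
    [[0, 0.15, 0], 0, 1],
    [[-0.6, 0, 0], 0, 1],
    [[-0.8, 0, 0], 0, 1],
    [[0, 0, 0], 0, 1]
  ]
}}

```text
time_s: 43.4
position: [0.5425, 0.1052, 0.1407]
orientation: [0.264, 0.658, 0.263, -0.654]
wrist_force: [-0.2, 0.1, -0.4]
width: -0.0001
```

Run:
```python
from h import *
nut(-150,82,25,18)
im=capture("wrist")[...,::-1]
cv2.imwrite("pics/w9.png",im)
g=cv2.cvtColor(np.ascontiguousarray(im),cv2.COLOR_BGR2GRAY)
L=cv2.createLineSegmentDetector().detect(g)[0][:,0]
for z in(.093,.062):
  for l in L:
    a,b=[tray_of(ray("wrist",l[k:k+2],z)) for k in(0,2)]
    m=(a+b)/2-[20,65,0];n=np.linalg.norm(a-b);d=(b-a)/n;A=round(np.degrees(np.arctan2(d[1],d[0]))%180,1)
    if z>.08 and n>12 and abs(m[0]*d[1]-m[1]*d[0])<6 and np.hypot(*m[:2])<32: print(a[:2].round(),b[:2].round(),"wing?",A)
    if z<.08 and n>30 and abs(m[0])<16 and abs(A-90)<12: print(a[:2].round(1),b[:2].round(1),"bar edge?",A)
```

```text
t 43.4 tray [ 10.2  34.9 140.7] al_tray -59.9 F [-0.2  0.1 -0.4] j6 0.84
shift units [ 1.47 -0.08  0.04] turn units 0.01
[18. 76.] [ 18. 105.] wing? 88.8
[18. 60.] [18. 77.] wing? 90.8
[-6. 48.] [12. 58.] wing? 29.2
[26. 69.] [47. 82.] wing? 32.3
[44. 85.] [23. 71.] wing? 33.1
[ 8. 61.] [-8. 51.] wing? 33.0
[ 5.7 54.4] [  6.1 -74.6] bar edge? 90.2
[ 30.4 -74.6] [29.9 58.4] bar edge? 90.2
[ 7.4 75.5] [  8.1 109.5] bar edge? 88.8
```

```bash
python3 -c "from cell import *;print(sign_off())"
```

```text
the job is handed in; nothing more can be done
None
```

The bar is closed and the wing nut is home; I handed the job in at about 43.5 s with the fingers clear, about 30 mm above the stud.

- **Bar:** I pushed it shut by its tab with the closed fingertips. It stopped firmly, at about 20 N of wrist force. The last wrist picture shows it along tray y to within about 0.2°, with its slotted end round the stud.
- **Nut:** I turned it clockwise in four strokes, about 643° in all, easing to roughly 11° a call near the end. It stalled with the wings at about -147°. I pressed again further out on the wing. At about 11 N the wings stayed at 32–33° before and after, so it is at its stop. Higher forces between readings were not seen.
- **Box and tools:** The fingertips never went below 72 mm, which is well above the box and the tools. I took no before-and-after picture measurement to confirm that they had not moved.
- **Disagreements:** During the stall presses the tool tip still crept about 0.6 mm and tilted slightly. I took this as give in the arm, because the wings did not turn. The calibration fit left errors of up to about 3 pixels, and the bar measured about 2 mm off tray x = 20, which is within that error.

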